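# Clear the isolator's lever and switch it off

## Task

Switch off the isolator of the food warmers, whose lever is blocked: first stand the two of the four jars and shakers that are in the way of the lever's swing upright on the floor of the steel tray on the cooktop, then swing the lever from the left, round the side facing the robot, fully to its right-hand stop. The lever must not touch any jar or shaker, and everything that is not in the way stays where it stands.

Things in the scene. Friction and masses are not known exactly. Their poses are not given: they have to be found in the camera images.
- isolator: grey portable rotary isolator box, fixed on the cold cooktop, 84 x 84 mm, 44 mm high (feet reach 55 mm from the middle along its own x; a cable stub 84 mm along its +x, on the far side). Origin: centre of its underside, on the lever's vertical pivot axis; z up. A wire rack 180 mm high stands to its right, from about y = -0.16 m on.
- lever (a joint): lever angle (rad), counterclockwise from above. 0 (on, left stop): lever points 1.92 rad counterclockwise from the box's +x, to the left and a little toward the robot. 1.92 (off, right stop): it points 3.84 rad from +x, to the right and toward the robot, having swept round the robot's side. Starts at 0 to 0.2; needs about 1 to 1.5 N at the grip, no spring, stays where left.
- lever_grip (a point): middle of the lever's grey round grip, on its centre line, 120 mm from the pivot axis, 59 mm above the cooktop; x points outward along the lever. The lever is a level bar 15 mm wide, 10 mm thick, then the grip, 18 mm thick, from about 80 to 152 mm from the axis; the grip's underside is 50 mm above the cooktop.
- tray: open shallow steel tray fixed on the cold cooktop, 210 mm long along its own y, 112 mm along its x, rim (round bead, 3 mm radius, standing out 1 to 3 mm on both faces) 19 mm high, floor 5 mm thick, inside 200 x 102 mm. Origin: centre of its underside.
- spice_a_mid (a point): centre, half-way up, of an upright round spice jar with a wide red screw cap and a pale body, 45 mm across, 106 mm high, 0.08 to 0.2 kg, z up. Two of the four jars and shakers stand within the lever's sweep, two just outside it; which ones varies.
- shaker_salt_mid (a point): centre, half-way up, of an upright round all-white table shaker with a domed top, 43 mm across, 90 mm high, 0.08 to 0.2 kg, z up. Two of the four jars and shakers stand within the lever's sweep, two just outside it; which ones varies.
- spice_b_mid (a point): centre, half-way up, of an upright round spice jar with a clear body showing pale green herbs and a white lid, 47 mm across, 98 mm high, 0.08 to 0.2 kg, z up. Two of the four jars and shakers stand within the lever's sweep, two just outside it; which ones varies.
- shaker_pepper_mid (a point): centre, half-way up, of an upright round dark brown table shaker with a pale domed top, 43 mm across, 90 mm high, 0.08 to 0.2 kg, z up. Two of the four jars and shakers stand within the lever's sweep, two just outside it; which ones varies.
- ramekin: black round sauce dish, 63 mm across, 37 mm high, standing in the tray toward the end on its +y, its middle 55 to 65 mm from the tray's. Origin: centre of its underside.
Things that resemble listed ones, but are neither listed nor needed, are in the scene too. What is shaped like the part that bears shaker_pepper_mid but yellow is not meant.

How it is judged:
By the outcome, as a careful person would: the job done as asked, in the order asked, and still so for the second after the job is handed in, with the robot touching nothing.
It also fails if it takes over 72 s, if anything falls off the work surface, if the arm or the gripper's body presses on something with over 40 N, if the wrist force passes 120 N, or if a joint passes its speed limit or range.

## Robot

A 6-joint arm with a two-finger parallel gripper is mounted at the origin on a cart in front of the work surface, level with it; the furniture and walls round the work are solid. World frame = base frame: x ahead of the robot, y to its left, z up, the work surface at z = 0. Lengths are in m, angles in degrees, forces in N, time in s.
With the tool pointing down it reaches from about 0.225 to 0.875 m from the base axis. Payload 3.4 kg.
Tool frame: the origin (TCP) lies between the finger pads; the fingertips stand 11 mm ahead of it and the grasp point (between the pads) lies 8 mm behind it; z points along the fingers, x is the direction in which the jaws open and shut, and the axes are right-handed (so a half turn about z gives the same grasp; the last joint's range is limited). The gripper opens to 85 mm and grips with 20 to 120 N. Pads are 22 mm wide; open, the fingers measure 114 mm over their backs; the gripper's body (76 mm by 85 mm) begins 54 mm behind the grasp point. The pads swing forward as they close: fully open they stand 13 mm farther back than shut.
Start: joints at [-71.219, 15.808, 86.224, -0, 77.962, -6.933], TCP at [0.249, -0.518, 0.242] pointing down, gripper open.
Joint ranges: [-165.64, 165.64], [-43.16, 119.46], [12.63, 154.43], [-67.54, 247.53], [6.08, 155.33], [-154.97, 154.97]. Speed limits (degrees/s): [147.25, 147.25, 180, 180, 180, 180].

## Interface

Orientations are given as [roll, pitch, yaw] about the fixed x, y, z axes, in that order (R = Rz(yaw) Ry(pitch) Rx(roll)).
In Python, from rig import manip gives the robot as it stands.
- The arm moves only by the tool arm_command, never from a script. Its argument "series" is a list that holds one entry, the list of rows, each a list of 7 numbers: the shift along the tool's x, y, z in mm, then the turn, a rotation vector about the tool's x, y, z in degrees, then the finger opening in mm, from 0 to 85.4. In form: [[[dx, dy, dz, ax, ay, az, jaw], ...]]. A call has 1 to 12 rows; each row shifts and turns the commanded pose from where the row before left it, along the tool's axes as they then stand; what a row does not reach is not made up. A row lasts 1/12 s, in which the tool goes at most 41.7 mm and 7.16 degrees, less where a joint would pass 70% of its speed; a pose out of reach is approached as far as the arm can. A call is refused whole if a number of a shift passes 41.7 or a number of a turn 7.16, either way. A call with a gripper value outside its range is refused whole. The fingers move at their own pace and stop on an object; the grip force is fixed at half the most. Time passes only in rows, so rows that do not move let the fingers close. It gives the time, the measured TCP pose, the force and the opening at its end, in the units of the state.
- manip.state(): the state, without advancing time (a new reading comes with each control period).
- manip.read_camera(name): name is "scene" or "top" or "wrist"; returns a dict with "color" (400x640x3 uint8, red, green, blue), "vfov" (degrees; the focal length in pixels is half the picture's height over the tangent of half this angle, whatever the lens; pixels are square), "cx", "cy" (the principal point, pixels), "R" (3x3) and "t" (3): a world point X has camera coordinates R X + t. Camera axes: x right, y down, z forward; pixel columns grow to the right and rows downward; lengths in m; the calibration is good to about 2 mm. A picture is of the moment at which its call begins. There is no depth.
- manip.hand_in(): hands the job in, once; it reports no verdict.
The state is a dict: "clock": time; "joint_pos": joint angles; "joint_vel": joint speeds; "effort": joint torques, N m; "position": TCP position; "tcp_rot": TCP orientation; "contact_force": force on the tool from outside, world axes, zero at the start; "wrist_torque": the same for the moment, N m; "width": opening from 0.0 (shut) to 1.0 (fully open).
Only numpy, scipy, OpenCV 4.12 (cv2) and the standard library are available. Lean on these libraries where they do the work, as an engineer would, in place of code of your own. Each camera call takes 0.05 s, during which the arm holds its last target. There are 200 camera calls.

## Working session

There is one attempt and no reset: what is moved stays moved. The work goes in short steps, Python scripts to look and compute and a tool call to move; the robot and the scene stay as the last step left them, time stands still between calls to the robot, and variables do not carry over. Pictures are saved under pics/ and viewed, about 8 in all and at most 12, crops included, and the job is handed in when it is done.

Besides the shell and the picture viewer there is one more tool, called after ">>>" by a JSON object that holds its "op" and its "data", one argument or row to a line. arm_command: Moves the arm, as the interface text tells. Its arguments: {"type":"object","properties":{"series":{"type":"array","items":{"type":"array","items":{"type":"array","items":{"type":"number"}}}}},"required":["series"]}

```bash
mkdir -p pics
cat > h.py <<'E'
import numpy as np, cv2
from rig import manip
def cam(n,save=None):
    c=manip.read_camera(n); c['f']=200/np.tan(np.radians(c['vfov'])/2)
    if save: cv2.imwrite('pics/'+save,cv2.cvtColor(c['color'],cv2.COLOR_RGB2BGR))
    return c
def ray(c,u,v,z):
    R=np.array(c['R']);t=np.array(c['t']);o=-R.T@t
    d=R.T@np.array([(u-c['cx'])/c['f'],(v-c['cy'])/c['f'],1])
    return o+d*(z-o[2])/d[2]
def proj(c,X):
    p=np.array(c['R'])@np.array(X)+np.array(c['t']); return c['f']*p[0]/p[2]+c['cx'],c['f']*p[1]/p[2]+c['cy']
E
python3 - <<'E'
from h import *
import pickle
cs={}
for n in('scene','top'):
    c=cam(n,n+'1.png');cs[n]=c;print(n,c['vfov'],c['cx'],c['cy'],-np.array(c['R']).T@np.array(c['t']),np.round(c['R'],2).tolist())
pickle.dump(cs,open('c1.pkl','wb'))
print(manip.state())
E
```

```text
scene 51.99707118264317 316.9801872144491 194.87864655182537 [0.07121504 0.54014742 0.60579406] [[-0.5, -0.87, 0.01], [-0.54, 0.29, -0.79], [0.68, -0.4, -0.61]]
top 53.840090293667316 320.2130433756188 196.77884932309908 [0.50087812 0.20919999 1.05962451] [[-0.03, -1.0, 0.01], [-0.99, 0.03, -0.15], [0.15, -0.01, -0.99]]
{'clock': 0.1, 'joint_pos': array([-7.12172554e+01,  1.58441659e+01,  8.62885500e+01, -3.02411212e-04,
        7.79611324e+01, -6.93389045e+00]), 'joint_vel': array([-0.05810448, -0.1084994 , -0.15270803,  0.02065508, -0.12728953,
       -0.07575364]), 'effort': array([ 1.00248206e-03, -4.17699516e+01, -2.46405888e+01, -2.51801948e-04,
        5.82948749e-03,  1.60524769e-05]), 'position': array([ 0.24934159, -0.51762452,  0.24152046]), 'tcp_rot': array([-1.79988964e+02,  9.31975902e-02, -6.42832926e+01]), 'contact_force': array([-0.11043986, -0.28523271,  0.05112832]), 'wrist_torque': array([-0.00083825, -0.03273552, -0.01373511]), 'width': 0.99782100959389}
```

View pics/top1.png

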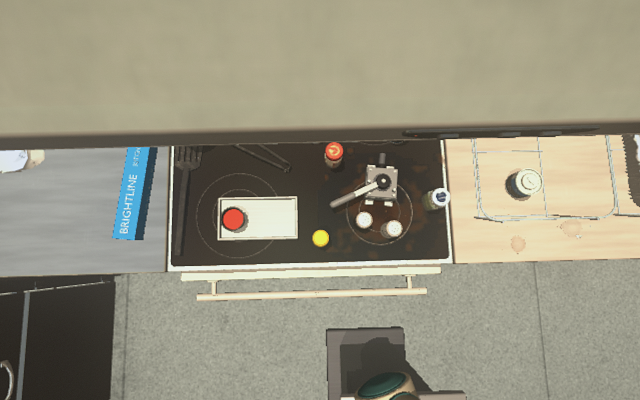

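View pics/scene1.png

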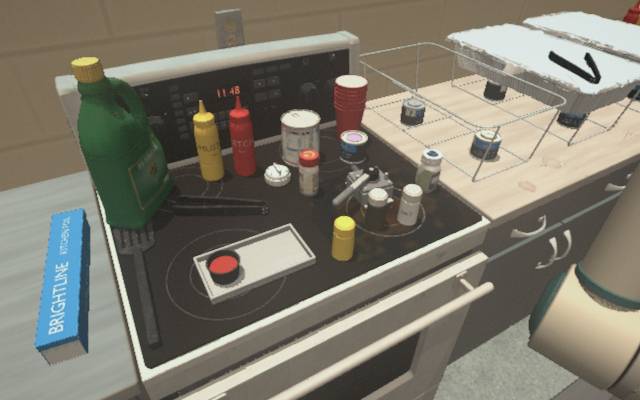

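The top view shows the isolator at (382,183), its lever pointing left to (335,205) and the tray at (258,218) with the ramekin at (233,218). The jars could be confused as follows:
- Red-capped jar at (334,153) is spice_a, not the red ketchup bottle.
- White-lidded jar at (438,198) is spice_b.
- Pale domes at (363,219) and (393,228) are the two shakers, which one is which to be checked.
- Yellow at (320,238) is the decoy.

I'll check these in one close crop and measure.

Run:
```python
from h import *
import pickle
cs=pickle.load(open('c1.pkl','rb'))
a=cv2.cvtColor(cs['top']['color'],cv2.COLOR_RGB2BGR)[138:268,200:460]
b=cv2.cvtColor(cs['scene']['color'],cv2.COLOR_RGB2BGR)[130:270,190:450]
b2=cv2.resize(b,None,fx=3,fy=2.1) if 0 else cv2.resize(b[:, :],None,fx=2.2,fy=2.2,interpolation=cv2.INTER_CUBIC)
a2=cv2.resize(a,None,fx=2.2,fy=2.2,interpolation=cv2.INTER_CUBIC)
cv2.imwrite('pics/crop1.png',np.vstack([a2,b2]))
c=cs['top']
for n,u,v,z in[('pivot box top',382,184,.044),('spice_a',334,150,.106),('spice_b',439,195,.098),('L',363,219,.088),('R',393,228,.088),('yellow',320,238,.088),('gripend',335,204,.059),('traycorn',217,199,.019),('',297,197,.019),('',298,238,.019),('',219,241,.019),('ram',233,218,.037)]:
    print(n,ray(c,u,v,z).round(3))
```

```text
pivot box top [0.686 0.034 0.044]
spice_a [0.764 0.16  0.106]
spice_b [ 0.645 -0.096  0.098]
L [0.592 0.094 0.088]
R [0.567 0.021 0.088]
yellow [0.548 0.202 0.088]
gripend [0.635 0.16  0.059]
traycorn [0.663 0.473 0.019]
 [0.662 0.259 0.019]
 [0.553 0.259 0.019]
 [0.551 0.466 0.019]
ram [0.609 0.426 0.037]
```

View pics/crop1.png

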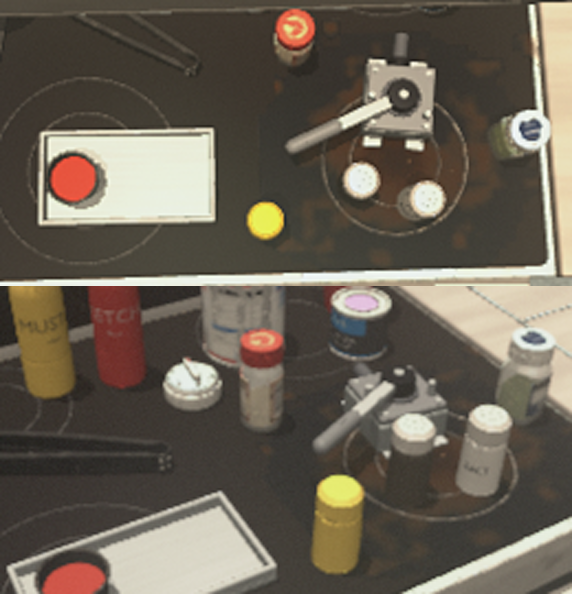

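Left pale dome is pepper (dark body) at about (0.592, 0.094). Right one is salt (labelled SALT) at about (0.567, 0.021). Both lie within the lever's sweep. spice_a (bearing about 58°) and spice_b (about 252°) are outside the 110°–220° sweep. The current jaw direction (116° line) already suits the pepper grasp.

>>> {"op": "arm_command", "data": {
  "series": [
    [[-23,-33,0,0,0,0,65],[-23,-33,0,0,0,0,65],[-23,-33,0,0,0,0,65],[-23,-33,0,0,0,0,65],[-23,-33,0,0,0,0,65],[-23,-33,0,0,0,0,65],[-23,-33,0,0,0,0,65],[-23,-33,0,0,0,0,65],[-23,-33,0,0,0,0,65],[-23,-33,0,0,0,0,65],[-23,-33,0,0,0,0,65],[-23,-33,0,0,0,0,65]]
  ]
}}

```text
clock: 1.1
position: [0.4868, -0.0956, 0.2421]
tcp_rot: [180.0, 0.0, -64.3]
contact_force: [0.6, -0.8, 0.0]
width: 0.763
```

```bash
cat >> h.py <<'E'
from scipy.spatial.transform import Rotation as Ro
def to(x,y,z):
    s=manip.state();R=Ro.from_euler('xyz',s['tcp_rot'],degrees=True).as_matrix()
    print('t%.2f'%s['clock'],s['position'].round(4),s['tcp_rot'].round(1),'w%.2f'%s['width'],'F',s['contact_force'].round(1),'tool delta mm',(1000*R.T@(np.array([x,y,z])-s['position'])).round(1))
E
python3 -c "
from h import *
to(.592,.094,.242)"
```

```text
t1.10 [ 0.4868 -0.0956  0.2421] [180.    0.  -64.3] w0.76 F [ 0.6 -0.8  0. ] tool delta mm [-1.251e+02 -1.770e+02  1.000e-01]
```

>>> {"op": "arm_command", "data": {
  "series": [
    [[-23,-33,0,0,0,0,65],[-23,-33,0,0,0,0,65],[-23,-33,0,0,0,0,65],[-23,-33,0,0,0,0,65],[-23,-33,0,0,0,0,65],[-10,-12,0,0,0,0,65],[0,0,0,0,0,0,65]]
  ]
}}

```text
clock: 1.68
position: [0.5929, 0.0953, 0.2412]
tcp_rot: [-180.0, 0.1, -64.0]
contact_force: [-0.5, -0.1, -0.8]
width: 0.76
```

```bash
python3 -c "
from h import *
import pickle
to(.592,.094,.055)
c=cam('wrist','w1.png');pickle.dump(c,open('w1.pkl','wb'))
for X in [(.592,.094,.09),(.567,.021,.09),(.686,.034,.044),(.635,.16,.059)]: print(proj(c,X))"
```

```text
t1.68 [0.5929 0.0953 0.2412] [-1.8e+02  1.0e-01 -6.4e+01] w0.76 F [-0.5 -0.1 -0.8] tool delta mm [  1.1   1.4 186.2]
(np.float64(322.0421721055225), np.float64(186.06402129932087))
(np.float64(378.9150062608932), np.float64(240.3195077158386))
(np.float64(419.0434166474099), np.float64(115.56467810275191))
(np.float64(278.4134359167457), np.float64(106.62401983168202))
```

View pics/w1.png

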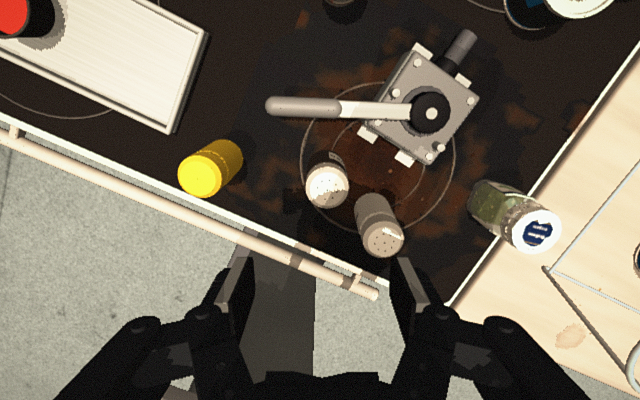

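The wrist view shows the pepper dome at (327,186), salt dome at (383,239), the lever hub at (431,112), grip end at (268,104), spice_b lid at (537,233), and tray corners at (207,30) and (171,131).

```bash
python3 -c "
from h import *
import pickle
c=pickle.load(open('w1.pkl','rb'))
for n,u,v,z in [('pep',327,186,.085),('salt',383,239,.085),('hub',431,112,.068),('gripend',267,104,.059),('spb',537,233,.098),('tray',207,30,.019),('tray',171,131,.019),('stub',466,40,.025)]: print(n,ray(c,u,v,z).round(4))
to(.592,.094,.055)"
```

```text
pep [0.5927 0.0892 0.085 ]
salt [0.5682 0.0162 0.085 ]
hub [0.6922 0.033  0.068 ]
gripend [0.6325 0.1704 0.059 ]
spb [ 0.6406 -0.1037  0.098 ]
tray [0.6662 0.2548 0.019 ]
tray [0.5571 0.2571 0.019 ]
stub [0.7675 0.0249 0.025 ]
t1.73 [0.5917 0.0931 0.2413] [179.9   0.  -64.1] w0.76 F [-0.3 -0.7  0.9] tool delta mm [ -0.7  -1.  186.3]
```

>>> {"op": "arm_command", "data": {
  "series": [
    [[3,1,36,0,0,0,65],[0,0,36,0,0,0,65],[0,0,36,0,0,0,65],[0,0,36,0,0,0,65],[0,0,28,0,0,0,65],[0,0,14,0,0,0,65],[0,0,0,0,0,0,65],[0,0,0,0,0,0,35],[0,0,0,0,0,0,30],[0,0,0,0,0,0,30],[0,0,0,0,0,0,30],[0,0,0,0,0,0,30]]
  ]
}}

```text
clock: 2.73
position: [0.5933, 0.0883, 0.058]
tcp_rot: [-179.8, -0.1, -64.3]
contact_force: [0.0, -1.4, 4.1]
width: 0.455
```

>>> {"op": "arm_command", "data": {
  "series": [
    [[0,0,0,0,0,0,30],[0,0,0,0,0,0,30],[0,0,-10,0,0,0,30],[0,0,-20,0,0,0,30],[0,0,-30,0,0,0,30],[0,0,-40,0,0,0,30],[0,0,-30,0,0,0,30],[0,0,0,0,0,0,30]]
  ]
}}

```text
clock: 3.4
position: [0.596, 0.0892, 0.1939]
tcp_rot: [-179.3, -0.3, -64.3]
contact_force: [0.8, 0.7, -1.4]
width: 0.452
```

```bash
python3 -c "
from h import *
to(.627,.353,.188)
cam('wrist','w2.png')"
```

```text
t3.40 [0.596  0.0892 0.1939] [-179.3   -0.3  -64.3] w0.45 F [ 0.8  0.7 -1.4] tool delta mm [-224.2 -142.4    6.5]
```

View pics/w2.png

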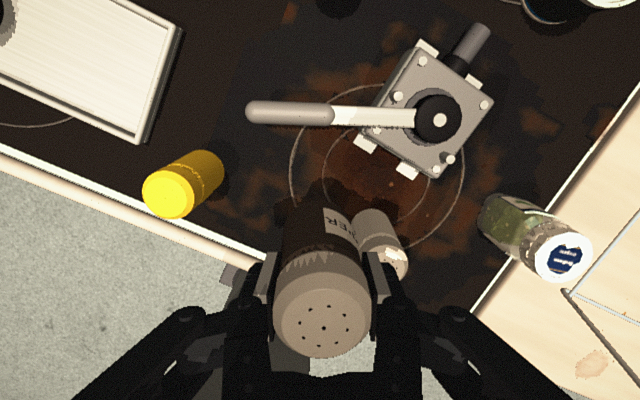

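Pepper is held upright; salt and lever are untouched. Next, the tray.

>>> {"op": "arm_command", "data": {
  "series": [
    [[-32,-20,0,0,0,0,30],[-32,-20,0,0,0,0,30],[-32,-20,0,0,0,0,30],[-32,-20,0,0,0,0,30],[-32,-20,0,0,0,0,30],[-32,-20,0,0,0,0,30],[-20,-14,0,0,0,0,30],[-10,-6,0,0,0,0,30],[0,0,0,0,0,0,30],[0,0,0,0,0,0,30]]
  ]
}}

```text
clock: 4.28
position: [0.621, 0.3486, 0.1847]
tcp_rot: [179.8, -0.1, -64.2]
contact_force: [0.7, 0.2, -1.5]
width: 0.455
```

```bash
python3 -c "
from h import *
import pickle
to(.628,.350,.063)
c=cam('wrist','w3.png');pickle.dump(c,open('w3.pkl','wb'));to(.628,.350,.063);c=cam('scene','s3.png')
a=cv2.imread('pics/w3.png');b=cv2.imread('pics/s3.png')[150:350,170:490]
cv2.imwrite('pics/v3.png',np.hstack([cv2.resize(a,(400,250)),cv2.resize(b,(400,250))]))"
```

```text
t4.28 [0.621  0.3486 0.1847] [ 1.798e+02 -1.000e-01 -6.420e+01] w0.45 F [ 0.7  0.2 -1.5] tool delta mm [  1.6  -7.4 121.7]
t4.33 [0.6212 0.3477 0.1852] [ 1.798e+02 -1.000e-01 -6.430e+01] w0.45 F [ 1.1 -0.  -1.8] tool delta mm [  0.7  -7.5 122.2]
```

View pics/v3.png

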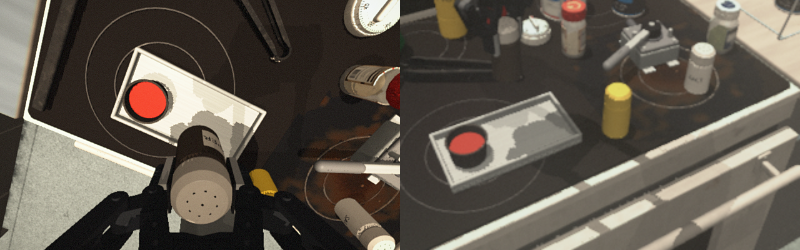

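Pepper is hanging over the tray's free half; the ramekin is at (238,158) and the tray corners are near (219,77) and (424,195) in full-image pixels.

```bash
python3 -c "
from h import *
import pickle
c=pickle.load(open('w3.pkl','rb'))
for n,u,v,z in [('far left',219,77,.019),('far right',425,195,.019),('near left',176,188,.019),('ram',238,158,.037)]: print(n,ray(c,u,v,z).round(4))"
```

```text
far left [0.6652 0.4661 0.019 ]
far right [0.6507 0.2515 0.019 ]
near left [0.5535 0.4693 0.019 ]
ram [0.612  0.4239 0.037 ]
```

>>> {"op": "arm_command", "data": {
  "series": [
    [[0,0,30,0,0,0,30],[0,0,30,0,0,0,30],[0,0,30,0,0,0,30],[0,0,18,0,0,0,30],[0,0,8,0,0,0,30],[0,0,4,0,0,0,30],[0,0,3,0,0,0,30],[0,0,0,0,0,0,30],[0,0,0,0,0,0,30]]
  ]
}}

```text
clock: 5.13
position: [0.623, 0.3495, 0.0649]
tcp_rot: [-179.8, -0.0, -64.3]
contact_force: [-0.4, 0.2, -1.5]
width: 0.452
```

>>> {"op": "arm_command", "data": {
  "series": [
    [[0,0,1,0,0,0,30],[0,0,1,0,0,0,30],[0,0,0,0,0,0,30],[0,0,0,0,0,0,30]]
  ]
}}

```text
clock: 5.47
position: [0.6229, 0.3499, 0.063]
tcp_rot: [-179.8, -0.0, -64.3]
contact_force: [-0.6, -0.9, 5.8]
width: 0.452
```

Contact with the floor (force went from −1.5 to +5.8 N). Releasing.

>>> {"op": "arm_command", "data": {
  "series": [
    [[0,0,0,0,0,0,50],[0,0,0,0,0,0,64],[0,0,0,0,0,0,64],[0,0,0,0,0,0,64],[0,0,0,0,0,0,64],[0,0,-10,0,0,0,64],[0,0,-25,0,0,0,64],[0,0,-40,0,0,0,64],[0,0,-40,0,0,0,64],[0,0,-40,0,0,0,64],[0,0,-15,0,0,0,64],[0,0,0,0,0,0,64]]
  ]
}}

```text
clock: 6.47
position: [0.6244, 0.3506, 0.2388]
tcp_rot: [-179.3, -0.0, -64.3]
contact_force: [0.3, 0.2, 0.5]
width: 0.751
```

```bash
python3 -c "
from h import *
import pickle
to(.569,.018,.235)
c=cam('wrist','w4.png');pickle.dump(c,open('w4.pkl','wb'));cam('scene','s4.png')
a=cv2.imread('pics/w4.png');b=cv2.imread('pics/s4.png')[150:350,170:490]
cv2.imwrite('pics/v4.png',np.hstack([cv2.resize(a,(400,250)),cv2.resize(b,(400,250))]))"
```

```text
t6.47 [0.6244 0.3506 0.2388] [-179.3   -0.   -64.3] w0.75 F [0.3 0.2 0.5] tool delta mm [275.6 194.3   1.5]
```

View pics/v4.png

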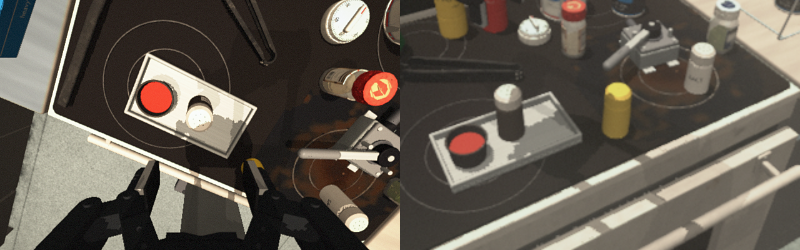

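Pepper stands upright in the tray beside the ramekin. Next, salt.

>>> {"op": "arm_command", "data": {
  "series": [
    [[30,21,0,0,0,0,64],[33,23,0,0,0,0,64],[33,23,0,0,0,0,64],[33,23,0,0,0,0,64],[33,23,0,0,0,0,64],[33,23,0,0,0,0,64],[33,23,0,0,0,0,64],[29,21,0,0,0,0,64],[18,14,0,0,0,0,64],[0,0,0,0,0,0,64],[0,0,0,0,0,0,64]]
  ]
}}

```text
clock: 7.48
position: [0.5652, 0.0165, 0.2294]
tcp_rot: [179.8, 0.1, -64.4]
contact_force: [0.1, -0.5, 0.5]
width: 0.747
```

```bash
python3 -c "
from h import *
to(.568,.018,.055)
c=cam('wrist','w5.png');print(proj(c,(.568,.018,.085)))
to(.568,.018,.055)
g=c['color'].astype(int); m=((g.min(2)>110)&(g.max(2)-g.min(2)<45)).astype('uint8')
n,l,s,ce=cv2.connectedComponentsWithStats(m)
u,v=proj(c,(.568,.018,.085))
for i in range(1,n):
    if s[i,4]>150 and np.hypot(*(ce[i]-[u,v]))<60: print(s[i],ce[i],ray(c,*ce[i],.085).round(4))"
```

```text
t7.48 [0.5652 0.0165 0.2294] [ 1.798e+02  1.000e-01 -6.440e+01] w0.75 F [ 0.1 -0.5  0.5] tool delta mm [  0.2  -3.7 174.4]
(np.float64(321.1179590806614), np.float64(182.89311591567773))
t7.53 [0.5656 0.0175 0.2297] [ 1.799e+02  1.000e-01 -6.440e+01] w0.75 F [0.3 0.  0.1] tool delta mm [  1.   -2.8 174.7]
[302 168  41  32 835] [321.68143713 181.83712575] [0.5691 0.018  0.085 ]
```

Salt confirmed at (0.569, 0.018). Descend and grip.

>>> {"op": "arm_command", "data": {
  "series": [
    [[1,-3,36,0,0,0,64],[0,0,36,0,0,0,64],[0,0,36,0,0,0,64],[0,0,32,0,0,0,64],[0,0,22,0,0,0,64],[0,0,12,0,0,0,64],[0,0,0,0,0,0,64],[0,0,0,0,0,0,64],[0,0,0,0,0,0,35],[0,0,0,0,0,0,30],[0,0,0,0,0,0,30],[0,0,0,0,0,0,30]]
  ]
}}

```text
clock: 8.53
position: [0.5709, 0.018, 0.0587]
tcp_rot: [-179.8, -0.1, -64.3]
contact_force: [1.5, 0.9, 3.6]
width: 0.455
```

>>> {"op": "arm_command", "data": {
  "series": [
    [[0,0,0,0,0,0,30],[0,0,0,0,0,0,30],[0,0,-10,0,0,0,30],[0,0,-20,0,0,0,30],[0,0,-30,0,0,0,30],[0,0,-40,0,0,0,30],[0,0,-30,0,0,0,30],[0,0,0,0,0,0,30],[0,0,0,0,0,0,30],[0,0,0,0,0,0,30]]
  ]
}}

```text
clock: 9.37
position: [0.5685, 0.0179, 0.1867]
tcp_rot: [179.9, 0.1, -64.3]
contact_force: [-0.3, -0.1, -1.6]
width: 0.459
```

```bash
python3 -c "
from h import *
to(.592,.293,.187)"
```

```text
t9.37 [0.5685 0.0179 0.1867] [ 1.799e+02  1.000e-01 -6.430e+01] w0.46 F [-0.3 -0.1 -1.6] tool delta mm [-237.7 -140.5   -0.4]
```

>>> {"op": "arm_command", "data": {
  "series": [
    [[-32,-19,0,0,0,0,30],[-34,-20,0,0,0,0,30],[-34,-20,0,0,0,0,30],[-34,-20,0,0,0,0,30],[-34,-20,0,0,0,0,30],[-34,-20,0,0,0,0,30],[-24,-14,0,0,0,0,30],[-12,-8,0,0,0,0,30],[0,0,0,0,0,0,30],[0,0,0,0,0,0,30]]
  ]
}}

```text
clock: 10.2
position: [0.5924, 0.2929, 0.1853]
tcp_rot: [179.7, -0.1, -64.2]
contact_force: [-0.0, -1.1, -0.7]
width: 0.463
```

```bash
python3 -c "
from h import *
to(.592,.293,.063)
cam('wrist','w6.png')"
```

```text
t10.20 [0.5924 0.2929 0.1853] [ 1.797e+02 -1.000e-01 -6.420e+01] w0.46 F [-0.  -1.1 -0.7] tool delta mm [ -0.4  -0.2 122.3]
```

View pics/w6.png

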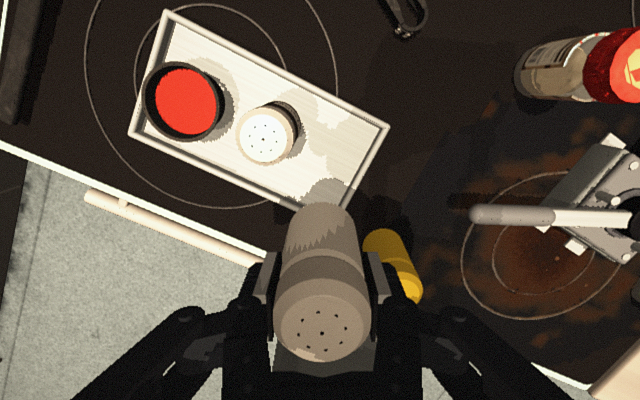

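```bash
python3 -c "
from h import *
c=cam('wrist')
for X in [(.592,.293,.005),(.592,.2715,.005),(.5705,.293,.005)]: print(proj(c,X))
for n,u,v in [('far right',388,125),('near right',343,207),('far left',165,11),('near left',130,132)]: print(n,ray(c,u,v,.019).round(4))
print('pep',ray(c,264,137,.088))"
```

```text
(np.float64(319.5233600467305), np.float64(175.5542670210672))
(np.float64(338.9233819377152), np.float64(184.57409593693214))
(np.float64(310.3224780287267), np.float64(194.11412026730704))
far right [0.6645 0.2595 0.019 ]
near right [0.5768 0.2602 0.019 ]
far left [0.6651 0.4659 0.019 ]
near left [0.558  0.4664 0.019 ]
pep [0.62091038 0.34942928 0.088     ]
```

>>> {"op": "arm_command", "data": {
  "series": [
    [[-3,-1,30,0,0,0,30],[0,0,30,0,0,0,30],[0,0,30,0,0,0,30],[0,0,18,0,0,0,30],[0,0,8,0,0,0,30],[0,0,4,0,0,0,30],[0,0,2,0,0,0,30],[0,0,1,0,0,0,30],[0,0,1,0,0,0,30],[0,0,0,0,0,0,30],[0,0,0,0,0,0,30]]
  ]
}}

```text
clock: 11.22
position: [0.5936, 0.2968, 0.0643]
tcp_rot: [-179.9, -0.0, -64.3]
contact_force: [0.7, 0.6, -0.6]
width: 0.457
```

>>> {"op": "arm_command", "data": {
  "series": [
    [[0,0,1,0,0,0,30],[0,0,1,0,0,0,30],[0,0,0,0,0,0,30],[0,0,0,0,0,0,30]]
  ]
}}

```text
clock: 11.55
position: [0.5937, 0.297, 0.0637]
tcp_rot: [-179.8, -0.0, -64.3]
contact_force: [-2.2, -0.6, 7.8]
width: 0.459
```

Salt is on the floor of the tray. Release, lift, and turn the gripper for the lever.

>>> {"op": "arm_command", "data": {
  "series": [
    [[0,0,0,0,0,0,50],[0,0,0,0,0,0,64],[0,0,0,0,0,0,64],[0,0,0,0,0,0,64],[0,0,0,0,0,0,64],[0,0,-10,0,0,0,64],[0,0,-25,0,0,0,64],[0,0,-40,0,0,0,64],[0,0,-40,0,0,0,64],[0,0,-20,0,0,-7,64],[0,0,0,0,0,-7,64],[0,0,0,0,0,-7,50]]
  ]
}}

```text
clock: 12.55
position: [0.5942, 0.2971, 0.1999]
tcp_rot: [-179.7, -0.2, -42.9]
contact_force: [-0.2, -0.3, -0.4]
width: 0.625
```

>>> {"op": "arm_command", "data": {
  "series": [
    [[0,0,0,0,0,-7,36],[0,0,0,0,0,-7,36],[0,0,0,0,0,-7,36],[0,0,0,0,0,-7,36],[0,0,0,0,0,-7,36],[0,0,0,0,0,-7,36],[0,0,0,0,0,-7,36],[0,0,0,0,0,-7,36],[0,0,0,0,0,-7,36],[0,0,0,0,0,0,36],[0,0,0,0,0,0,36]]
  ]
}}

```text
clock: 13.47
position: [0.593, 0.2967, 0.1968]
tcp_rot: [180.0, -0.0, 19.5]
contact_force: [-0.1, 0.2, -0.0]
width: 0.418
```

```bash
python3 -c "
from h import *
import pickle
to(.645,.145,.199)
cs={'top':cam('top','t7.png'),'scene':cam('scene','s7.png')}
pickle.dump(cs,open('c7.pkl','wb'))
a=cv2.imread('pics/t7.png')[138:268,200:460];b=cv2.imread('pics/s7.png')[130:330,170:490]
cv2.imwrite('pics/v7.png',np.hstack([cv2.resize(a,(400,200),interpolation=2),cv2.resize(b,(320,200))]))"
```

```text
t13.47 [0.593  0.2967 0.1968] [180.   -0.   19.5] w0.42 F [-0.1  0.2 -0. ] tool delta mm [ -1.8 160.3  -2.2]
```

View pics/v7.png

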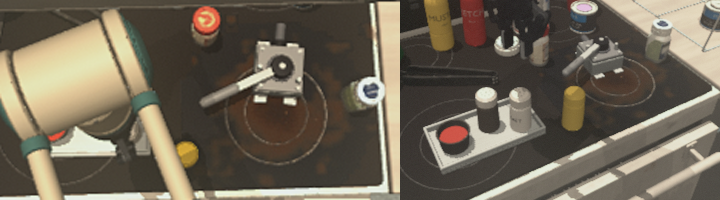

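Both shakers stand upright in the tray and the lever's sweep is clear. Now above the lever grip.

>>> {"op": "arm_command", "data": {
  "series": [
    [[0,25,0,0,0,0,36],[0,35,0,0,0,0,36],[0,35,0,0,0,0,36],[0,30,0,0,0,0,36],[-2,20,0,0,0,0,36],[0,15,0,0,0,0,36],[0,0,0,0,0,0,36],[0,0,0,0,0,0,36]]
  ]
}}

```text
clock: 14.23
position: [0.6452, 0.1453, 0.1963]
tcp_rot: [-179.9, -0.0, 19.6]
contact_force: [-0.5, -0.2, -0.2]
width: 0.421
```

```bash
python3 -c "
from h import *
import pickle
to(.645,.145,.052)
c=cam('wrist','w8.png');pickle.dump(c,open('w8.pkl','wb'))
print(proj(c,(.645,.145,.059)),proj(c,(.69,.034,.059)))"
```

```text
t14.23 [0.6452 0.1453 0.1963] [-179.9   -0.    19.6] w0.42 F [-0.5 -0.2 -0.2] tool delta mm [ -0.3   0.3 144.3]
(np.float64(321.59668188084345), np.float64(189.1999395144276)) (np.float64(326.828113253118), np.float64(305.16170413314615))
```

View pics/w8.png

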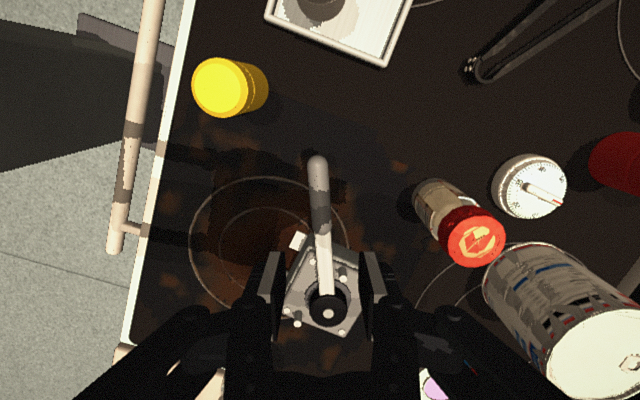

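Lever grip tip at (317,156) and hub at (329,312), nicely in line with the jaw centre.

```bash
python3 -c "
from h import *
import pickle
c=pickle.load(open('w8.pkl','rb'))
e=ray(c,317,155,.059);p=ray(c,328.5,313,.07);d=(e-p)[:2]
print(e,p,np.hypot(*d),np.degrees(np.arctan2(d[1],d[0])))
for a in (318.5,): print(ray(c,a,187,.061))
th=np.arctan2(d[1],d[0])"
```

```text
[0.63135719 0.17187603 0.059     ] [0.69154727 0.03393453 0.07      ] 0.1505015051691214 113.57380737448669
[0.64163089 0.14656049 0.061     ]
```

>>> {"op": "arm_command", "data": {
  "series": [
    [[-2,-1,25,0,0,-4,36],[0,0,35,0,0,0,36],[0,0,35,0,0,0,36],[0,0,25,0,0,0,36],[0,0,15,0,0,0,36],[0,0,9,0,0,0,36],[0,0,0,0,0,0,36],[0,0,0,0,0,0,30],[0,0,0,0,0,0,30]]
  ]
}}

```text
clock: 15.03
position: [0.6439, 0.1465, 0.0538]
tcp_rot: [180.0, -0.2, 23.8]
contact_force: [-0.5, 0.3, 1.2]
width: 0.35
```

```bash
cat >> h.py <<'E'
def lev():
    s=manip.state();p=s['position'];d=p[:2]-[.6915,.034]
    print('t%.2f'%s['clock'],p.round(4),s['tcp_rot'].round(1),'w%.2f'%s['width'],'F',s['contact_force'].round(1),'r %.4f ang %.1f'%(np.hypot(*d),np.degrees(np.arctan2(d[1],d[0]))%360))
E
python3 -c "
from h import *
lev()"
```

```text
t15.03 [0.6439 0.1465 0.0538] [180.   -0.2  23.8] w0.35 F [-0.5  0.3  1.2] r 0.1221 ang 112.9
```

>>> {"op": "arm_command", "data": {
  "series": [
    [[-8.5,0.3,0,0,0,-4,30],[-8.5,0.3,0,0,0,-4,30],[-8.5,0.3,0,0,0,-4,30],[-8.5,0.3,0,0,0,-4,30],[-8.5,0.3,0,0,0,-4,30],[-8.5,0.3,0,0,0,-4,30],[-8.5,0.3,0,0,0,-4,30],[-8.5,0.3,0,0,0,-4,30],[-8.5,0.3,0,0,0,-4,30],[-8.5,0.3,0,0,0,-4,30]]
  ]
}}

```text
clock: 15.87
position: [0.5836, 0.0884, 0.0543]
tcp_rot: [179.8, -0.1, 63.9]
contact_force: [0.1, 1.7, -0.5]
width: 0.35
```

```bash
python3 -c "
from h import *
lev()"
```

```text
t15.87 [0.5836 0.0884 0.0543] [ 1.798e+02 -1.000e-01  6.390e+01] w0.35 F [ 0.1  1.7 -0.5] r 0.1208 ang 153.3
```

>>> {"op": "arm_command", "data": {
  "series": [
    [[-8.5,0.2,0,0,0,-4,30],[-8.5,0.2,0,0,0,-4,30],[-8.5,0.3,0,0,0,-4,30],[-8.5,0.2,0,0,0,-4,30],[-8.5,0.3,0,0,0,-4,30],[-8.5,0.2,0,0,0,-4,30],[-8.5,0.3,0,0,0,-4,30],[-8.5,0.2,0,0,0,-4,30],[-8.5,0.3,0,0,0,-4,30],[-8.5,0.2,0,0,0,-4,30],[-8.5,0.3,0,0,0,-4,30],[-8.5,0.3,0,0,0,-4,30]]
  ]
}}

```text
clock: 16.87
position: [0.5789, -0.0111, 0.0542]
tcp_rot: [179.9, 0.0, 111.9]
contact_force: [-0.9, 1.3, 0.9]
width: 0.35
```

```bash
python3 -c "
from h import *
lev()
c=cam('wrist','w9.png')
print(proj(c,(.642,-.1,.098)))"
```

```text
t16.87 [ 0.5789 -0.0111  0.0542] [179.9   0.  111.9] w0.35 F [-0.9  1.3  0.9] r 0.1213 ang 201.8
(np.float64(33.927143075074355), np.float64(404.7671119452367))
```

View pics/w9.png

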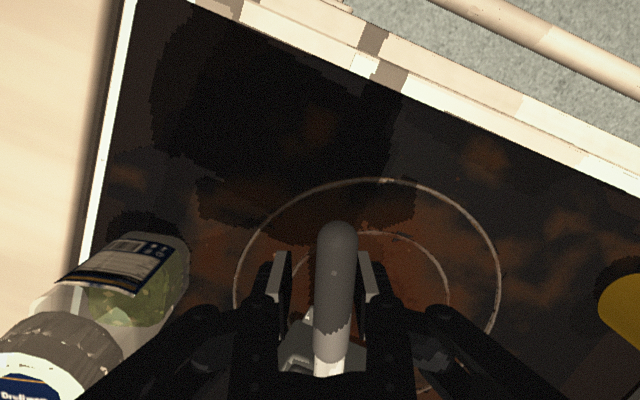

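The spice_b jar lies straight ahead along the jaw axis (about 72 mm from the end position), so the gripper's leading linkage could touch it. I'll lift out, close the fingers, and push the last part from behind the lever.

>>> {"op": "arm_command", "data": {
  "series": [
    [[1,0,0,0,0,0,30],[1.5,0,0,0,0,0,32],[0,0,-12,0,0,0,32],[0,0,-20,0,0,0,32],[0,0,-18,0,0,0,20],[15,0,0,0,0,0,0],[20,0,0,0,0,0,0],[14,0,0,0,0,0,0],[0,0,0,0,0,0,0],[0,0,0,0,0,0,0]]
  ]
}}

```text
clock: 17.75
position: [0.5582, 0.0382, 0.1019]
tcp_rot: [-180.0, 0.0, 111.8]
contact_force: [-0.2, 0.6, -0.2]
width: -0.001
```

```bash
python3 -c "
from h import *
lev()
c=cam('wrist','w10.png')"
```

```text
t17.75 [0.5582 0.0382 0.1019] [-180.     0.   111.8] w-0.00 F [-0.2  0.6 -0.2] r 0.1334 ang 178.2
```

View pics/w10.png

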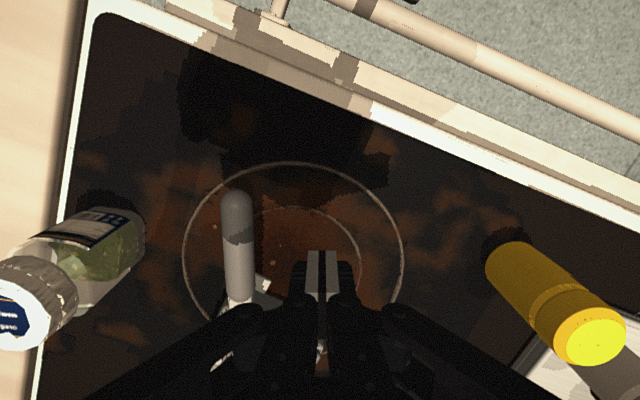

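Viewing budget is used up (12); from here I check numerically. Lever is on the left of the closed fingers, as intended. Descend behind it and push.

>>> {"op": "arm_command", "data": {
  "series": [
    [[0,0,18,0,0,0,0],[0,0,20,0,0,0,0],[0,0,10,0,0,0,0],[-8,0,0,0,0,0,0],[-8,0,0,0,0,0,0],[-6,0,0,0,0,0,0],[-6.5,-1,0,0,0,-3,0],[-6.5,-1,0,0,0,-3,0],[-6.5,-1,0,0,0,-3,0],[0,0,0,0,0,0,0]]
  ]
}}

```text
clock: 18.63
position: [0.574, -0.0043, 0.0553]
tcp_rot: [179.9, 0.1, 120.7]
contact_force: [0.4, 0.2, -0.2]
width: -0.0
```

```bash
python3 -c "
from h import *
lev()"
```

```text
t18.63 [ 0.574  -0.0043  0.0553] [1.799e+02 1.000e-01 1.207e+02] w-0.00 F [ 0.4  0.2 -0.2] r 0.1236 ang 198.1
```

>>> {"op": "arm_command", "data": {
  "series": [
    [[-6.5,-1,0,0,0,-3,0],[-6.5,-1,0,0,0,-3,0]]
  ]
}}

```text
clock: 18.8
position: [0.5781, -0.0149, 0.0551]
tcp_rot: [180.0, 0.0, 126.7]
contact_force: [-1.0, 0.5, 0.7]
width: 0.002
```

>>> {"op": "arm_command", "data": {
  "series": [
    [[-5,-1,0,0,0,-2,0],[0,0,0,0,0,0,0]]
  ]
}}

```text
clock: 18.97
position: [0.5781, -0.0162, 0.055]
tcp_rot: [179.9, -0.5, 128.5]
contact_force: [-5.1, 10.4, 5.6]
width: -0.002
```

```bash
python3 -c "
from h import *
lev()"
```

```text
t18.97 [ 0.5781 -0.0162  0.055 ] [179.9  -0.5 128.5] w-0.00 F [-5.1 10.4  5.6] r 0.1240 ang 203.9
```

11.6 N against a needed ~1.5 N. The lever is at its right stop at about 213°, which agrees with a box yaw of about −6° from the cable stub. Back off, lift away and verify.

>>> {"op": "arm_command", "data": {
  "series": [
    [[5,0,0,0,0,0,0],[10,0,0,0,0,0,0],[10,0,0,0,0,0,0],[0,0,-20,0,0,0,0],[0,0,-40,0,0,0,0],[0,0,-40,0,0,0,0],[20,0,-20,0,0,0,0],[35,0,0,0,0,0,0],[35,0,0,0,0,0,0],[20,0,0,0,0,0,0],[0,0,0,0,0,0,0],[0,0,0,0,0,0,0]]
  ]
}}

```text
clock: 19.97
position: [0.495, 0.0869, 0.1748]
tcp_rot: [180.0, 0.1, 128.8]
contact_force: [0.3, 0.2, -0.0]
width: -0.0
```

Run:
```python
from h import *
import pickle
lev()
cs={n:cam(n,n+'_f.png') for n in('top','scene','wrist')}
old=pickle.load(open('c1.pkl','rb'))
for n in('top','scene'):
    c=cs[n]
    for nm,X in [('spice_a',(.764,.16,.06)),('spice_b',(.643,-.1,.06)),('yellow',(.548,.202,.06)),('ram',(.611,.424,.037)),('tray',(.61,.36,.019))]:
        u,v=[int(round(q)) for q in proj(c,X)]
        s=np.s_[v-16:v+17,u-16:u+17]
        a=cv2.cvtColor(old[n]['color'][s],7).astype('float32');b=cv2.cvtColor(c['color'][s],7).astype('float32')
        print(n,nm,np.abs(a-b).mean().round(1),np.round(cv2.phaseCorrelate(a,b,cv2.createHanningWindow(a.shape[::-1],cv2.CV_32F))[0],2))
# lever brightness sampled vs bearing around the pivot, wrist + scene
P=np.array([.6915,.034])
for n in cs:
    c=cs[n];g=cv2.cvtColor(c['color'],7);o=[]
    for an in range(100,241,5):
        d=np.array([np.cos(np.radians(an)),np.sin(np.radians(an))])
        vals=[]
        for r in (.095,.12,.14):
            u,v=proj(c,(*(P+r*d),.066)); vals.append(g[int(v),int(u)] if 0<=u<640 and 0<=v<400 else -1)
        o.append((an,int(min(vals))))
    print(n,o)
```

```text
t19.97 [0.495  0.0869 0.1748] [1.800e+02 1.000e-01 1.288e+02] w-0.00 F [ 0.3  0.2 -0. ] r 0.2035 ang 164.9
top spice_a 1.9 [ 0.01 -0.03]
top spice_b 1.6 [0.03 0.02]
top yellow 3.5 [ 0.03 -0.03]
top ram 2.4 [-0.01  0.04]
top tray 26.0 [0.13 1.04]
scene spice_a 1.5 [0.07 0.01]
scene spice_b 35.6 [ 0.14 -0.34]
scene yellow 1.9 [-0.06 -0.14]
scene ram 1.7 [-0.02 -0.09]
scene tray 67.3 [ 0.33 -0.49]
top [(100, 51), (105, 50), (110, 53), (115, 52), (120, 62), (125, 61), (130, 55), (135, 61), (140, 54), (145, 56), (150, 55), (155, 54), (160, 55), (165, 55), (170, 53), (175, 54), (180, 56), (185, 55), (190, 58), (195, 64), (200, 61), (205, 51), (210, 100), (215, 134), (220, 61), (225, 72), (230, 65), (235, 64), (240, 65)]
scene [(100, 51), (105, 52), (110, 53), (115, 52), (120, 62), (125, 65), (130, 63), (135, 66), (140, 87), (145, 62), (150, 52), (155, 51), (160, 52), (165, 55), (170, 46), (175, 56), (180, 51), (185, 62), (190, 82), (195, 63), (200, 64), (205, 74), (210, 93), (215, 101), (220, 92), (225, 89), (230, 58), (235, 52), (240, 54)]
wrist [(100, 10), (105, 13), (110, 13), (115, 9), (120, 2), (125, 14), (130, 7), (135, 8), (140, 5), (145, 16), (150, 46), (155, 35), (160, 35), (165, 35), (170, 34), (175, 31), (180, 27), (185, 25), (190, 31), (195, 41), (200, 16), (205, 30), (210, 83), (215, 141), (220, 29), (225, 36), (230, 27), (235, 30), (240, 27)]
```

The lever sits at about 214°, which is the expected right stop (220° minus the box yaw of about 6°). Bystanders haven't shifted. One last check on the two shakers, then hand in.

Run:
```python
from h import *
import pickle
c=cam('top');g=c['color'].astype(int)
for n,X in [('pepper',(.622,.350,.085)),('salt',(.594,.297,.085))]:
    print(n,[round(q) for q in proj(c,X)],[g[int(proj(c,np.add(X,(a,b,0)))[1]),int(proj(c,np.add(X,(a,b,0)))[0])].tolist() for a,b in((0,0),(.012,0),(-.012,0),(0,.012),(0,-.012))])
s=cam('scene');o=pickle.load(open('c7.pkl','rb'))['scene']
for n,X in [('pepper',(.622,.350,.05)),('salt',(.594,.297,.05))]:
    u,v=[int(q) for q in proj(s,X)];k=np.s_[v-16:v+17,u-12:u+13]
    print(n,np.abs(s['color'][k].astype(int)-o['color'][k]).mean())
print(manip.hand_in())
```

```text
pepper [260, 210] [[233, 238, 233], [232, 238, 229], [226, 232, 231], [230, 236, 228], [229, 232, 220]]
salt [281, 220] [[233, 238, 235], [226, 226, 207], [214, 220, 216], [232, 239, 232], [232, 237, 232]]
pepper 1.8351515151515152
salt 11.06020202020202
the job is handed in; nothing more can be done
None
```

The job is handed in. Pepper and salt, the two in the lever's way, stand in the steel tray, and the lever is at its right-hand stop. The robot was clear of everything when I handed in, at about 20 s of the 72 s.

**Shakers:** I set pepper at about (0.622, 0.350) and salt at about (0.594, 0.297). A picture after both were released showed them standing upright.

**Lever:** I swung it round the robot's side in two stages. At about 199° I lifted out and pushed the rest with closed fingers from behind, because the open gripper could have touched spice_b. The force then rose to about 12 N, with the lever hardly moving. It measures about 214°, which fits the expected stop of 220° less the box's turn of about 6°.

**Last checks:**
- **Bystanders:** spice_a, spice_b, the yellow shaker and the ramekin showed no shift in the top camera (under 0.05 px).
- **Disagreement, spice_b:** its scene-camera comparison changed a lot. I think the arm was blocking that view, but I did not look at the picture.
- **Disagreement, salt:** its scene patch changed moderately (about 11 grey levels, against 2 for pepper) between release and the end. I put this down to lighting or shadow; the top camera's pixels at its expected place are pale, but they can't be told from the pale tray floor.
- **No final look:** I had used all 12 picture views before the final push, so these end checks are numerical only.

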